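# Steady a rocking titration stand with its two levelling screws

## Task

The titration stand rocks because its two front levelling screws hang clear of the steel saucers under them: turn both black knobs clockwise, feeling for contact, until each screw's foot carries a fair share of the weight. All five feet must end up loaded and the stand must no longer rock, so do not jack it so far that the middle or a rear foot lifts. Do not lean hard on the screws or shift the stand, and leave the glass cell on it and the other things on the bench as they are.

Things in the scene. Friction and masses are not known exactly. Their poses are not given: they have to be found in the camera images.
- stand: titration stand, 3 kg, loose on the bench: dark plate 280 x 260 mm, top 48 mm up; white housing on the rear half, x -137 to -7 mm, top 108 mm up; white hub 80 mm across at x 55 mm, top 64 mm up. Origin on the bench under the plate's middle; z up, x to its front (edge away from the robot), y to its left. Screws at x 100, y +-100 mm. It stands on its 3 fixed feet and rocks if a front corner is pressed
- foot_centre: fixed foot of soft rubber (gives about 1 mm per 7 N), 22 mm across, 28 mm high, under the stand between the screws, at x 100, y 0 mm; origin at the centre of its underside
- foot_rear_l: fixed soft rubber foot, same size, under the stand's rear left corner, x -100, y 100 mm; origin at the centre of its underside
- foot_rear_r: fixed soft rubber foot, same size, under the stand's rear right corner, x -100, y -100 mm; origin at the centre of its underside
- tip_l: steel foot disc (32 mm across, 7 mm thick) at the lower end of the front left levelling screw; origin at the centre of its underside, z up. Under it a 60 mm steel saucer is fixed on the bench, its top 1.5 to 5.5 mm above the bench, different for each side. At the start the foot hangs 1 to 6 mm clear of it. From first touch, 0.5 to 0.8 rad more on each screw, not pressing on the stand, gives it a sound share of the weight; 1.2 on both lifts the middle foot.
- knob_l (a point): centre of the black knob of the left screw (knob, 12 mm stem and foot are one piece): upright cylinder 40 mm across, 26 mm high, this point half-way up, 84 mm above the foot's underside; grip from above at any yaw. Clockwise from above drives the screw down 2 mm per rad; once the foot bears, the knob stays at its height and the stand is lifted instead. Turns lightly (0.06 N m) in the air, more stiffly when bearing; stays where left
- tip_r: steel foot disc (32 mm across, 7 mm thick) at the lower end of the front right levelling screw; origin at the centre of its underside, z up. Under it a 60 mm steel saucer is fixed on the bench, its top 1.5 to 5.5 mm above the bench, different for each side. At the start the foot hangs 1 to 6 mm clear of it. From first touch, 0.5 to 0.8 rad more on each screw, not pressing on the stand, gives it a sound share of the weight; 1.2 on both lifts the middle foot.
- knob_r (a point): centre of the black knob of the right screw (knob, 12 mm stem and foot are one piece): upright cylinder 40 mm across, 26 mm high, this point half-way up, 84 mm above the foot's underside; grip from above at any yaw. Clockwise from above drives the screw down 2 mm per rad; once the foot bears, the knob stays at its height and the stand is lifted instead. Turns lightly (0.06 N m) in the air, more stiffly when bearing; stays where left
- cell: open glass cell, 56 mm wide, 55 mm high, standing loose on the round white hub of the stand between the two knobs; origin at the centre of its underside, z up; not part of the job
- amber: amber bottle, 70 mm wide, 150 mm high, on the bench; origin under its centre, z up; not part of the job
- wash: white bottle, 60 mm wide, 140 mm high, on the bench; origin under its centre, z up; not part of the job
- reagent: blue jar, 56 mm wide, 90 mm high, on the bench; origin under its centre, z up; not part of the job
- vial: small clear vial, 24 mm wide, 45 mm high, on the bench; origin under its centre, z up; not part of the job
- carton: cardboard box, 90 x 120 x 70 mm, on the bench; origin under its centre, z up; not part of the job
- driver: screwdriver with a red handle, lying on the bench; origin under its middle; not part of the job
- beaker: glass beaker, 70 mm wide, 80 mm high, on the bench; origin under its centre, z up; not part of the job
Not all that is in view belongs to the job. What is shaped like the cell but green is not meant.

How it is judged:
By the outcome, as a careful person would: the job done as asked, in the order asked, and still so for the second after the job is handed in, with the robot touching nothing.
It also fails if it takes over 72 s, if anything falls off the work surface, if the arm or the gripper's body presses on something with over 40 N, if the wrist force passes 120 N, or if a joint passes its speed limit or range.

## Robot

A 6-joint arm with a two-finger parallel gripper is mounted at the origin on the work surface. World frame = base frame: x ahead of the robot, y to its left, z up, the work surface at z = 0. Lengths are in m, angles in rad, forces in N, time in s.
With the tool pointing down it reaches from about 0.35 to 0.975 m from the base axis. Payload 17.4 kg.
Tool frame: the origin (TCP) lies at the very end of the fingers, on their centre line; the grasp point (between the pads) lies hold_point_z behind it (hold_point_z is the distance from the TCP to the grasp point, in m); z points along the fingers, y is the line along which they close (so a half turn about z gives the same grasp; the last joint's range is limited). The gripper opens to 85 mm and grips with 20 to 120 N. Pads are 22 mm wide; open, the fingers measure 114 mm over their backs; the gripper's body (76 mm by 85 mm) begins 54 mm behind the grasp point. The pads swing forward as they close: fully open they stand 13 mm farther back than shut.
Start: joints at [1.235, 0.116, 1.442, -0, 1.584, -0.038], TCP at [0.198, 0.645, 0.203] pointing down, gripper open.
Joint ranges: [-2.83, 2.83], [-0.83, 2.19], [0.07, 2.5], [-1.14, 4.28], [0.01, 3], [-2.97, 2.97]. Speed limits (rad/s): [1.89, 1.89, 2.22, 3.14, 3.14, 3.14].

## Interface

Orientations are given as a unit quaternion [w, x, y, z].
In Python, from cell import state, get_image, get_calibration, sign_off, silhouettes, hold_point_z gives the robot as it stands.
- The arm moves only by the shell command python3 -m pendant 'ROWS' [FORCE]. ROWS is JSON, a list of rows, each an object of numbers: "rx", "ry", "rz": the turn, a rotation vector about the tool's x, y, z in rad; "x", "y", "z": the shift along the tool's x, y, z in cm; "grip": the closure, from -1 (fully open) to 1 (shut). In form: [{"rx": .., "ry": .., "rz": .., "x": .., "y": .., "z": .., "grip": ..}, ...]. A call has 1 to 20 rows; each row is the pose to reach, as a shift and turn from the pose commanded when the call began, along the tool's axes at that moment; what a row does not reach only later rows make up. A row lasts 1/12 s, in which the tool goes at most 41.7 mm and 7.16 degrees, less where a joint would pass 70% of its speed; a pose out of reach is approached as far as the arm can. A call with a gripper value outside its range is refused whole. The fingers move at their own pace and stop on an object; FORCE is the grip in N (left out, the last holds). Time passes only in rows, so rows that repeat a pose let the fingers close. It gives the time, the measured TCP pose, the force, the opening and the grip force at its end, in the units of the state.
- state(): the state, without advancing time (a new reading comes with each control period).
- get_image(name): name is "scene" or "top" or "wrist"; returns (picture, depth): 480x640x3 uint8, blue, green, red; 480x640 float32, m along the optical axis (not along the pixel's ray), 0 where there is no reading.
- get_calibration(name): a dict with "fx", "fy", "cx", "cy" (pixels), "R" (3x3) and "t" (3): a world point X has camera coordinates R X + t. Camera axes: x right, y down, z forward; pixel columns grow to the right and rows downward; lengths in m; the calibration is good to about 2 mm. A picture is of the moment at which its call begins: read the wrist's pose just before it. get_calibration takes no time and is no camera call; for the wrist camera it gives the pose at the moment of the call.
- sign_off(): hands the job in; it is judged then, once.
Trained networks look in the newest picture that a camera, given by its name, has taken for a name from the list of things; names that differ only in an ending like _2 or _b are one class to them, and where a whole thing is asked for, a point or a joint stands for the part that bears it (a point fixed in the world has none). Each returns a list of dicts, best first, with "conf" (0 to 1); they miss things now and then, are a little off and sometimes report something else, mostly with a low value. They report only what shows in the picture. A call takes as long as a camera call. They do not tell look-alikes from the thing itself.
- silhouettes(target, camera): "mask" (480x640 bool, what is visible of it) and "location" ([column, row] in pixels, amid what is visible of it).
The state is a dict: "time": time; "qpos": joint angles; "joint_vel": joint speeds; "joint_torque": joint torques, N m; "position": TCP position; "ee_rot": TCP orientation; "force": force on the tool from outside, world axes, zero at the start; "torque": the same for the moment, N m; "grip_width": finger opening in m; "gripper_force": force on a finger pad.
Only numpy, scipy, OpenCV 4.12 (cv2) and the standard library are available. Lean on these libraries where they do the work, as an engineer would, in place of code of your own. Each camera call takes 0.05 s, during which the arm holds its last target. There are 200 camera calls.

## Working session

There is one attempt and no reset: what is moved stays moved. The work goes in short steps, Python scripts to look and compute and a shell command to move; the robot and the scene stay as the last step left them, time stands still between calls to the robot, and variables do not carry over. Pictures are saved under pics/ and viewed, at most 10 in all, crops included, and the job is handed in when it is done.

```bash
ls; mkdir -p pics; cat > h.py <<'E'
import numpy as np, cv2
from cell import *
def w(cam,c,r,d,K=None):
    K=K or get_calibration(cam); c=np.asarray(c);r=np.asarray(r)
    p=np.stack([(c-K['cx'])/K['fx']*d,(r-K['cy'])/K['fy']*d,d],-1)
    return (p-np.array(K['t']))@np.array(K['R'])
def cloud(cam):
    im,d=get_image(cam); K=get_calibration(cam)
    c,r=np.meshgrid(np.arange(640),np.arange(480)); P=w(cam,c,r,d,K); P[d==0]=np.nan
    return im,P
E
python3 - <<'E'
from h import *
s=state();print(s, hold_point_z)
for n in ("top","scene"):
    im,P=cloud(n); cv2.imwrite(f'pics/{n}0.png',im)
    for t in ('knob_l','knob_r','cell','stand'):
        for m in silhouettes(t,n)[:3]:
            q=P[m['mask']]; print(n,t,round(m['conf'],2),np.round(m['location']),m['mask'].sum(),np.nanmedian(q,0).round(4),np.nanmin(q,0).round(3),np.nanmax(q,0).round(3))
E
```

```text
pics
{'time': 0.0, 'qpos': array([ 1.23516445e+00,  1.16474794e-01,  1.44225805e+00, -1.80019160e-05,
        1.58396453e+00, -3.77916926e-02]), 'joint_vel': array([ 0.00076124,  0.001084  , -0.00060804, -0.00025198, -0.00024825,
       -0.0008459 ]), 'joint_torque': array([-3.12589480e-03, -7.31967258e+01, -6.32493639e+01, -1.80355187e-04,
        6.29451766e-03,  7.01709700e-05]), 'position': array([0.19802241, 0.64508057, 0.2026742 ]), 'ee_rot': array([-9.36905854e-05,  1.48370352e-01,  9.88931713e-01, -5.44433076e-04]), 'force': array([ 0.98326471, -0.4228687 ,  0.13924013]), 'torque': array([-0.01360984,  0.02236219,  0.05219605]), 'gripper_force': 0.0, 'grip_width': 0.08529968825955772} 0.0187
top knob_l 0.96 [310. 215.] 422 [0.6239 0.0209 0.1013] [0.604 0.    0.042] [0.655 0.041 0.107]
top knob_l 0.72 [413. 235.] 412 [ 0.5841 -0.1734  0.1019] [ 0.566 -0.195  0.046] [ 0.604 -0.154  0.109]
top knob_r 0.96 [310. 215.] 422 [0.6239 0.0209 0.1013] [0.604 0.    0.042] [0.655 0.041 0.107]
top knob_r 0.72 [413. 235.] 412 [ 0.5841 -0.1734  0.1019] [ 0.566 -0.195  0.046] [ 0.604 -0.154  
[... 415 characters left out ...]
l 0.74 [273. 190.] 269 [ 0.591  -0.1679  0.1006] [ 0.57  -0.191  0.057] [ 0.608 -0.153  0.107]
scene knob_r 0.88 [324. 253.] 345 [0.6305 0.0257 0.1009] [0.606 0.003 0.046] [0.649 0.044 0.107]
scene knob_r 0.74 [273. 190.] 269 [ 0.591  -0.1679  0.1006] [ 0.57  -0.191  0.057] [ 0.608 -0.153  0.107]
scene cell 0.97 [391. 299.] 634 [0.586  0.1833 0.0284] [ 0.564  0.147 -0.003] [0.623 0.213 0.057]
scene cell 0.9 [420. 266.] 588 [0.4751 0.1871 0.0309] [ 0.456  0.162 -0.003] [0.514 0.215 0.057]
scene cell 0.67 [248. 261.] 615 [ 0.731  -0.11    0.0289] [ 0.692 -0.157 -0.007] [ 0.761 -0.073  0.058]
scene stand 0.73 [337. 208.] 11943 [ 0.5119 -0.0294  0.055 ] [ 0.286 -0.256 -0.006] [0.671 0.099 0.12 ]
```

View pics/top0.png

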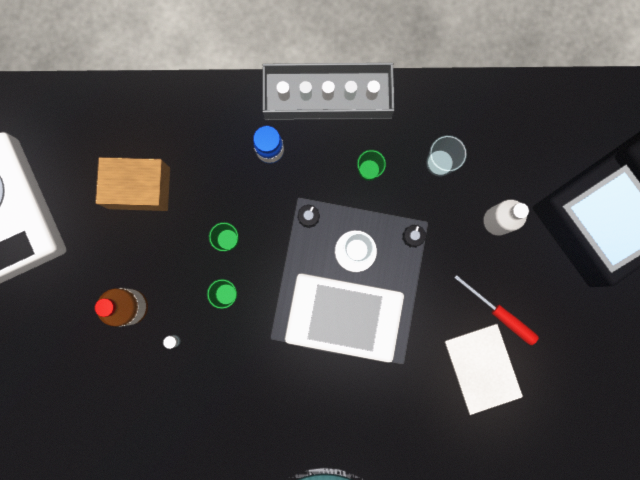

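View pics/scene0.png

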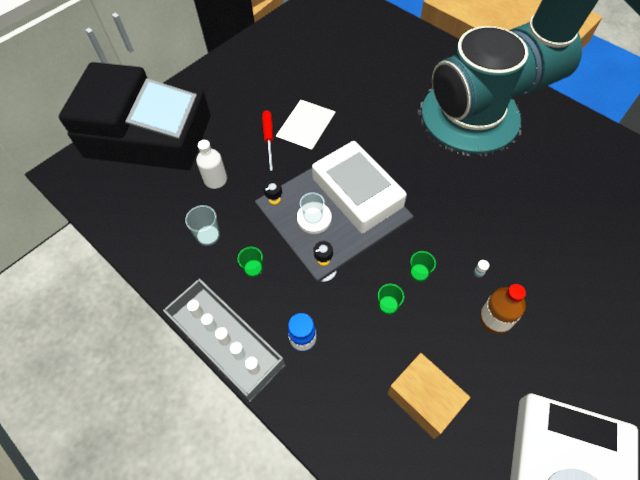

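The top view shows the stand with its knobs at about (310,215) for the left and (414,235) for the right. The clear cell on the hub is at (356,250); the green ones are decoys. Next I'll measure the knob tops.

```bash
cat >> h.py <<'E'
from scipy.spatial.transform import Rotation as Ro
def toolrot():
    q=state()['ee_rot']; return Ro.from_quat([q[1],q[2],q[3],q[0]])
def shift(target):
    s=state(); return (toolrot().inv().apply(np.array(target)-s['position'])*100).round(2)
def knobs(n):
    im,P=cloud(n); out=[]
    for m in silhouettes('knob_l',n)[:2]:
        mk=cv2.dilate(m['mask'].astype(np.uint8),np.ones((5,5)))>0
        q=P[mk]; q=q[q[:,2]>0.09]; zt=np.percentile(q[:,2],80); t=q[abs(q[:,2]-zt)<.004]
        (cx,cy),r=cv2.minEnclosingCircle(t[:,:2].astype(np.float32))
        out.append((cx,cy,r,zt,len(t)))
    return np.round(out,4)
E
python3 - <<'E'
from h import *
print(knobs('top'));print(knobs('scene'))
print(shift([.625,.02,.2]))
E
```

```text
Traceback (most recent call last):
  File "h.py", line 20, in knobs
    q=P[mk]; q=q[q[:,2]>0.09]; zt=np.percentile(q[:,2],80); t=q[abs(q[:,2]-zt)<.004]
                                  ~~~~~~~~~~~~~^^^^^^^^^^^
IndexError: index -1 is out of bounds for axis 0 with size 0
```

```bash
sed -i "s/; zt=np.percentile/\n        if len(q)<50: continue\n        zt=np.percentile/; s/\[:2\]:/[:4]:/" h.py
python3 - <<'E'
from h import *
print(knobs('top'));print(knobs('scene'))
print(shift([.625,.02,.2]))
E
```

```text
[[ 5.855e-01 -1.753e-01  2.070e-02  1.041e-01  3.220e+02]
 [ 6.253e-01  2.170e-02  2.100e-02  1.036e-01  3.190e+02]]
[[ 6.284e-01  2.240e-02  2.100e-02  1.029e-01  2.320e+02]
 [ 5.870e-01 -1.726e-01  2.230e-02  1.031e-01  1.880e+02]]
[-59.16 -47.25   0.34]
```

```bash
python3 -m pendant '[{"x":-59.2,"y":-47.2,"z":0.3,"rz":-1.5,"grip":-1},{"x":-59.2,"y":-47.2,"z":0.3,"rz":-1.5,"grip":-1},{"x":-59.2,"y":-47.2,"z":0.3,"rz":-1.5,"grip":-1},{"x":-59.2,"y":-47.2,"z":0.3,"rz":-1.5,"grip":-1},{"x":-59.2,"y":-47.2,"z":0.3,"rz":-1.5,"grip":-1},{"x":-59.2,"y":-47.2,"z":0.3,"rz":-1.5,"grip":-1},{"x":-59.2,"y":-47.2,"z":0.3,"rz":-1.5,"grip":-1},{"x":-59.2,"y":-47.2,"z":0.3,"rz":-1.5,"grip":-1},{"x":-59.2,"y":-47.2,"z":0.3,"rz":-1.5,"grip":-1},{"x":-59.2,"y":-47.2,"z":0.3,"rz":-1.5,"grip":-1},{"x":-59.2,"y":-47.2,"z":0.3,"rz":-1.5,"grip":-1},{"x":-59.2,"y":-47.2,"z":0.3,"rz":-1.5,"grip":-1},{"x":-59.2,"y":-47.2,"z":0.3,"rz":-1.5,"grip":-1},{"x":-59.2,"y":-47.2,"z":0.3,"rz":-1.5,"grip":-1},{"x":-59.2,"y":-47.2,"z":0.3,"rz":-1.5,"grip":-1},{"x":-59.2,"y":-47.2,"z":0.3,"rz":-1.5,"grip":-1},{"x":-59.2,"y":-47.2,"z":0.3,"rz":-1.5,"grip":-1},{"x":-59.2,"y":-47.2,"z":0.3,"rz":-1.5,"grip":-1},{"x":-59.2,"y":-47.2,"z":0.3,"rz":-1.5,"grip":-1},{"x":-59.2,"y":-47.2,"z":0.3,"rz":-1.5,"grip":-1}]'
python3 - <<'E'
from h import *
s=state(); print(s['time'],s['position'],s['qpos'].round(3),s['joint_vel'].round(2))
print(toolrot().as_matrix().round(3))
im,P=cloud('wrist'); cv2.imwrite('pics/w1.png',im); print(knobs('wrist'))
E
```

```text
0.8 [0.19806821 0.64528271 0.20338749] [ 1.235  0.116  1.442 -0.     1.584 -0.038] [ 0. -0.  0.  0. -0. -0.]
[[-0.956  0.293  0.   ]
 [ 0.293  0.956 -0.   ]
 [-0.    -0.    -1.   ]]
[]validation failed for argument at $[0]...
```

```bash
python3 -m pendant '[{"rx":0,"ry":0,"rz":-1.5,"x":-59.2,"y":-47.2,"z":0.3,"grip":-1}]'; python3 -m pendant '[{"rx":0,"ry":0,"rz":-0.12,"x":-3,"y":-2.4,"z":0,"grip":-1}]'
```

```text
time: 1.03
position: [0.2192, 0.6135, 0.2022]
ee_rot: [-0.001, 0.088, 0.996, -0.0]
force: [1.3, 0.5, -0.0]
grip_width: 0.0859
gripper_force: 0.0
time: 1.12
position: [0.2464, 0.5816, 0.2026]
ee_rot: [-0.0, 0.023, 1.0, -0.0]
force: [1.0, -0.5, -0.5]
grip_width: 0.0856
gripper_force: 0.0
```

```bash
python3 - <<'E'
from h import *
print(shift([.6265,.022,.2]),state()['qpos'][5])
E
```

```text
[-40.51 -54.18   0.29] -0.3958177253307237
```

```bash
python3 -m pendant '[{"rx":0,"ry":0,"rz":-1.2,"x":-40.5,"y":-54.2,"z":0.3,"grip":-1},{"rx":0,"ry":0,"rz":-1.2,"x":-40.5,"y":-54.2,"z":0.3,"grip":-1},{"rx":0,"ry":0,"rz":-1.2,"x":-40.5,"y":-54.2,"z":0.3,"grip":-1},{"rx":0,"ry":0,"rz":-1.2,"x":-40.5,"y":-54.2,"z":0.3,"grip":-1},{"rx":0,"ry":0,"rz":-1.2,"x":-40.5,"y":-54.2,"z":0.3,"grip":-1},{"rx":0,"ry":0,"rz":-1.2,"x":-40.5,"y":-54.2,"z":0.3,"grip":-1},{"rx":0,"ry":0,"rz":-1.2,"x":-40.5,"y":-54.2,"z":0.3,"grip":-1},{"rx":0,"ry":0,"rz":-1.2,"x":-40.5,"y":-54.2,"z":0.3,"grip":-1},{"rx":0,"ry":0,"rz":-1.2,"x":-40.5,"y":-54.2,"z":0.3,"grip":-1},{"rx":0,"ry":0,"rz":-1.2,"x":-40.5,"y":-54.2,"z":0.3,"grip":-1},{"rx":0,"ry":0,"rz":-1.2,"x":-40.5,"y":-54.2,"z":0.3,"grip":-1},{"rx":0,"ry":0,"rz":-1.2,"x":-40.5,"y":-54.2,"z":0.3,"grip":-1},{"rx":0,"ry":0,"rz":-1.2,"x":-40.5,"y":-54.2,"z":0.3,"grip":-1},{"rx":0,"ry":0,"rz":-1.2,"x":-40.5,"y":-54.2,"z":0.3,"grip":-1},{"rx":0,"ry":0,"rz":-1.2,"x":-40.5,"y":-54.2,"z":0.3,"grip":-1},{"rx":0,"ry":0,"rz":-1.2,"x":-40.5,"y":-54.2,"z":0.3,"grip":-1},{"rx":0,"ry":0,"rz":-1.2,"x":-40.5,"y":-54.2,"z":0.3,"grip":-1},{"rx":0,"ry":0,"rz":-1.2,"x":-40.5,"y":-54.2,"z":0.3,"grip":-1},{"rx":0,"ry":0,"rz":-1.2,"x":-40.5,"y":-54.2,"z":0.3,"grip":-1},{"rx":0,"ry":0,"rz":-1.2,"x":-40.5,"y":-54.2,"z":0.3,"grip":-1}]'
python3 - <<'E'
from h import *
s=state(); print(s['time'],s['position'],s['qpos'].round(3),s['joint_vel'].round(2))
print(toolrot().as_matrix().round(3))
im,P=cloud('wrist'); cv2.imwrite('pics/w1.png',im); print(knobs('wrist'))
E
```

```text
time: 2.78
position: [0.6227, 0.0195, 0.2001]
ee_rot: [-0.0, -0.542, 0.84, 0.0]
force: [-0.9, 0.8, 0.9]
grip_width: 0.0853
gripper_force: 0.0
2.7833 [0.62267698 0.01954259 0.20006281] [-0.01   0.005  1.563  0.     1.574 -2.727] [ 0.02 -0.02  0.01 -0.    0.    0.  ]
[[-0.412 -0.911 -0.   ]
 [-0.911  0.412  0.   ]
 [-0.     0.001 -1.   ]]
[[6.272e-01 2.080e-02 2.120e-02 1.043e-01 2.617e+03]]
```

View pics/w1.png

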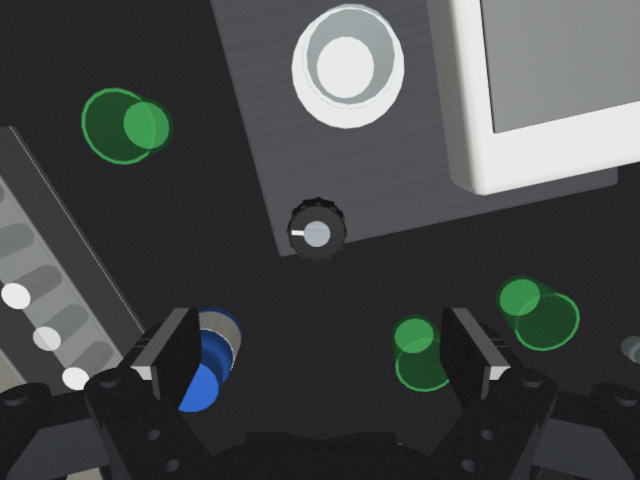

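```bash
python3 -m pendant '[{"rx":0,"ry":0,"rz":0,"x":-0.31,"y":-0.31,"z":3,"grip":-1},{"rx":0,"ry":0,"rz":0,"x":-0.31,"y":-0.31,"z":6,"grip":-1},{"rx":0,"ry":0,"rz":0,"x":-0.31,"y":-0.31,"z":8,"grip":-1},{"rx":0,"ry":0,"rz":0,"x":-0.31,"y":-0.31,"z":8,"grip":-1},{"rx":0,"ry":0,"rz":0,"x":-0.31,"y":-0.31,"z":8,"grip":-1}]'
python3 - <<'E'
from h import *
s=state(); print(s['position'],s['force'],s['torque'])
print(shift([.6268,.021,.07]))
im,P=cloud('wrist'); print(knobs('wrist')); cv2.imwrite('pics/w2.png',im)
for m in silhouettes('knob_l','wrist')[:2]: print(m['conf'],m['location'],cv2.boundingRect(m['mask'].astype(np.uint8)))
E
```

```text
time: 3.35
position: [0.6264, 0.0218, 0.1203]
ee_rot: [-0.0, -0.543, 0.84, 0.0]
force: [0.4, -0.7, 0.8]
grip_width: 0.0857
gripper_force: 0.0
[0.62641353 0.02180359 0.12025529] [ 0.40808908 -0.69792725  0.83892857] [0.02843069 0.00445707 0.00882584]
[ 0.06 -0.07  5.03]
[[6.277e-01 2.040e-02 2.130e-02 1.048e-01 4.855e+03]]
0.85 [321.9, 263.2] (280, 218, 85, 89)
```

View pics/w2.png

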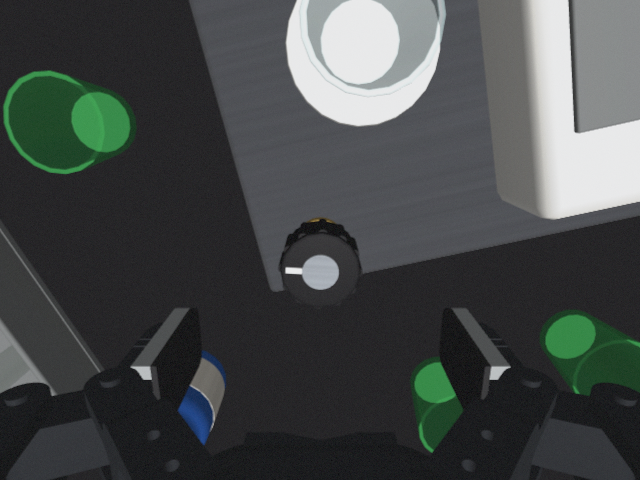

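```bash
python3 -m pendant '[{"rx":0,"ry":0,"rz":0,"x":0.05,"y":-0.03,"z":2.5,"grip":-1},{"rx":0,"ry":0,"rz":0,"x":0.05,"y":-0.03,"z":5,"grip":-1},{"rx":0,"ry":0,"rz":0,"x":0.05,"y":-0.03,"z":5,"grip":-1},{"rx":0,"ry":0,"rz":0,"x":0.05,"y":-0.03,"z":5,"grip":0},{"rx":0,"ry":0,"rz":0,"x":0.05,"y":-0.03,"z":5,"grip":0.15},{"rx":0,"ry":0,"rz":0,"x":0.05,"y":-0.03,"z":5,"grip":0.3},{"rx":0,"ry":0,"rz":0,"x":0.05,"y":-0.03,"z":5,"grip":1},{"rx":0,"ry":0,"rz":0,"x":0.05,"y":-0.03,"z":5,"grip":1},{"rx":0,"ry":0,"rz":0,"x":0.05,"y":-0.03,"z":5,"grip":1},{"rx":0,"ry":0,"rz":0,"x":0.05,"y":-0.03,"z":5,"grip":1}]' 25
python3 - <<'E'
from h import *
s=state(); print(s['position'],s['force'],s['torque'],s['qpos'][5])
E
```

```text
time: 4.38
position: [0.6272, 0.021, 0.0718]
ee_rot: [0.001, -0.543, 0.84, 0.0]
force: [-5.1, 3.7, 6.4]
grip_width: 0.0374
gripper_force: 24.4
[0.62720864 0.02098208 0.07176306] [-5.1417389   3.74866566  6.36779526] [0.65736607 0.85515056 0.02218883] -2.726015202893761
```

```bash
python3 -m pendant '[{"rx":0,"ry":0,"rz":0,"x":0,"y":0.05,"z":-0.1,"grip":1},{"rx":0,"ry":0,"rz":0,"x":0,"y":0.05,"z":-0.1,"grip":1},{"rx":0,"ry":0,"rz":0,"x":0,"y":0.05,"z":-0.1,"grip":1}]'
python3 - <<'E'
from h import *
s=state(); print(s['position'],s['force'],s['torque'],s['qpos'][5])
E
```

```text
time: 4.63
position: [0.6269, 0.0209, 0.0721]
ee_rot: [0.001, -0.543, 0.84, -0.0]
force: [-1.7, 4.9, 4.6]
grip_width: 0.0367
gripper_force: 25.2
[0.62686625 0.02093791 0.0721439 ] [-1.73776608  4.91800563  4.57253392] [ 0.65156201  0.34493778 -0.09277528] -2.725701510391871
```

```bash
python3 -m pendant '[{"rx":0,"ry":0,"rz":0,"x":-0.06,"y":0.06,"z":-0.2,"grip":1},{"rx":0,"ry":0,"rz":0,"x":-0.06,"y":0.06,"z":-0.2,"grip":1},{"rx":0,"ry":0,"rz":0,"x":-0.06,"y":0.06,"z":-0.2,"grip":1}]'
python3 - <<'E'
from h import *
s=state(); print(s['position'],s['force'],s['torque'],s['qpos'][5])
E
```

```text
time: 4.88
position: [0.6263, 0.0212, 0.0731]
ee_rot: [-0.0, -0.543, 0.84, -0.0]
force: [1.2, -0.8, 0.6]
grip_width: 0.0369
gripper_force: 25.6
[0.62634752 0.02122702 0.07314066] [ 1.20035259 -0.83442142  0.55866355] [-0.17553321 -0.15407312 -0.00693765] -2.7244241105718436
```

```bash
cat > s.py <<'E'
from h import *
s=state(); f=s['force'];M=toolrot().as_matrix()
print('t',s['time'],'p',s['position'].round(4),'F',f.round(2),'Ftool',(M.T@f).round(2),'Tz',s['torque'].round(3),'q6',s['qpos'][5].round(3),'q1',s['qpos'][0].round(3))
E
python3 -m pendant '[{"rx":0,"ry":0,"rz":0.1,"x":0,"y":0,"z":0.02,"grip":1},{"rx":0,"ry":0,"rz":0.2,"x":0,"y":0,"z":0.04,"grip":1},{"rx":0,"ry":0,"rz":0.3,"x":0,"y":0,"z":0.06,"grip":1},{"rx":0,"ry":0,"rz":0.3,"x":0,"y":0,"z":0.06,"grip":1}]'
python3 s.py
```

```text
time: 5.22
position: [0.6263, 0.0213, 0.0725]
ee_rot: [-0.0, -0.409, 0.913, -0.0]
force: [0.3, -1.0, 1.0]
grip_width: 0.0368
gripper_force: 25.8
t 5.2167 p [0.6263 0.0213 0.0725] F [ 0.3  -0.99  0.96] Ftool [ 0.53 -0.88 -0.95] Tz [-0.216 -0.018 -0.033] q6 -2.42 q1 -0.007
```

```bash
python3 -m pendant '[{"rx":0,"ry":0,"rz":0.1,"x":0,"y":0,"z":0.02,"grip":1},{"rx":0,"ry":0,"rz":0.2,"x":0,"y":0,"z":0.04,"grip":1},{"rx":0,"ry":0,"rz":0.2,"x":0,"y":0,"z":0.04,"grip":1}]' >/dev/null
python3 s.py
python3 -m pendant '[{"rx":0,"ry":0,"rz":0.1,"x":0,"y":0,"z":0.02,"grip":1},{"rx":0,"ry":0,"rz":0.2,"x":0,"y":0,"z":0.04,"grip":1},{"rx":0,"ry":0,"rz":0.2,"x":0,"y":0,"z":0.04,"grip":1}]' >/dev/null
python3 s.py
```

```text
t 5.4667 p [0.6262 0.0214 0.0721] F [-1.07 -0.14 -0.55] Ftool [0.94 0.53 0.55] Tz [-0.209  0.066 -0.062] q6 -2.223 q1 -0.007
t 5.7167 p [0.6262 0.0214 0.0717] F [-1.73 -0.26 -0.16] Ftool [1.68 0.51 0.16] Tz [-0.155  0.117 -0.019] q6 -2.025 q1 -0.007
```

```bash
python3 -m pendant '[{"rx":0,"ry":0,"rz":0.1,"x":0,"y":0,"z":0.02,"grip":1},{"rx":0,"ry":0,"rz":0.2,"x":0,"y":0,"z":0.04,"grip":1},{"rx":0,"ry":0,"rz":0.2,"x":0,"y":0,"z":0.04,"grip":1}]' >/dev/null
python3 s.py
python3 -m pendant '[{"rx":0,"ry":0,"rz":0.1,"x":0,"y":0,"z":0.02,"grip":1},{"rx":0,"ry":0,"rz":0.2,"x":0,"y":0,"z":0.04,"grip":1},{"rx":0,"ry":0,"rz":0.2,"x":0,"y":0,"z":0.04,"grip":1}]' >/dev/null
python3 s.py
```

```text
t 5.9667 p [0.6262 0.0214 0.0713] F [-1.04  0.04 -0.18] Ftool [0.99 0.29 0.18] Tz [-0.152  0.234 -0.024] q6 -1.827 q1 -0.006
t 6.2167 p [0.6262 0.0215 0.071 ] F [-1.86 -0.44  0.21] Ftool [ 1.88 -0.35 -0.21] Tz [-0.067  0.23  -0.016] q6 -1.628 q1 -0.006
```

```bash
python3 -m pendant '[{"rx":0,"ry":0,"rz":0.1,"x":0,"y":0,"z":0.02,"grip":1},{"rx":0,"ry":0,"rz":0.2,"x":0,"y":0,"z":0.04,"grip":1},{"rx":0,"ry":0,"rz":0.2,"x":0,"y":0,"z":0.04,"grip":1}]' >/dev/null
python3 s.py
python3 -m pendant '[{"rx":0,"ry":0,"rz":0.1,"x":0,"y":0,"z":0.02,"grip":1},{"rx":0,"ry":0,"rz":0.2,"x":0,"y":0,"z":0.04,"grip":1},{"rx":0,"ry":0,"rz":0.2,"x":0,"y":0,"z":0.04,"grip":1}]' >/dev/null
python3 s.py
```

```text
t 6.4667 p [0.6262 0.0215 0.0706] F [-0.82  0.2   0.73] Ftool [ 0.84  0.08 -0.73] Tz [ 0.077  0.308 -0.018] q6 -1.428 q1 -0.006
t 6.7167 p [0.6262 0.0216 0.0703] F [-2.71  1.17  1.13] Ftool [ 2.95  0.18 -1.13] Tz [ 0.149  0.498 -0.107] q6 -1.229 q1 -0.006
```

```bash
python3 -m pendant '[{"rx":0,"ry":0,"rz":0.1,"x":0,"y":0,"z":0.02,"grip":1},{"rx":0,"ry":0,"rz":0.1,"x":0,"y":0,"z":0.02,"grip":1},{"rx":0,"ry":0,"rz":0.1,"x":0,"y":0,"z":0.02,"grip":1}]' >/dev/null
python3 s.py
python3 -m pendant '[{"rx":0,"ry":0,"rz":0.1,"x":0,"y":0,"z":0.02,"grip":1},{"rx":0,"ry":0,"rz":0.1,"x":0,"y":0,"z":0.02,"grip":1},{"rx":0,"ry":0,"rz":0.1,"x":0,"y":0,"z":0.02,"grip":1}]' >/dev/null
python3 s.py
```

```text
t 6.9667 p [0.6263 0.0216 0.0703] F [-3.88  1.01  3.59] Ftool [ 3.94 -0.76 -3.59] Tz [ 0.161  0.719 -0.039] q6 -1.133 q1 -0.006
t 7.2167 p [0.6263 0.0216 0.0702] F [-5.02  0.93  4.85] Ftool [ 4.78 -1.81 -4.85] Tz [ 0.182  0.858 -0.081] q6 -1.032 q1 -0.006
```

```bash
cat > s.py <<'E'
from h import *
S=[]
for i in range(4): get_image('top'); S.append(state())
m=lambda k:np.mean([s[k] for s in S],0); M=toolrot().as_matrix(); f=m('force')
print('t',round(S[-1]['time'],2),'p',(m('position')*1000).round(2),'F',f.round(2),'Ftool',(M.T@f).round(2),'T',m('torque').round(3),'q6',m('qpos')[5].round(3))
E
python3 s.py
python3 -m pendant '[{"rx":0,"ry":0,"rz":0,"x":0.05,"y":0,"z":-0.05,"grip":1},{"rx":0,"ry":0,"rz":0,"x":0.05,"y":0,"z":-0.05,"grip":1}]' >/dev/null
python3 s.py
python3 -m pendant '[{"rx":0,"ry":0,"rz":0,"x":0,"y":0,"z":-0.05,"grip":1},{"rx":0,"ry":0,"rz":0,"x":0,"y":0,"z":-0.05,"grip":1}]' >/dev/null
python3 s.py
python3 -m pendant '[{"rx":0,"ry":0,"rz":0,"x":0,"y":0,"z":-0.05,"grip":1},{"rx":0,"ry":0,"rz":0,"x":0,"y":0,"z":-0.05,"grip":1}]' >/dev/null
python3 s.py
```

```text
t 7.42 p [626.26  21.54  70.22] F [-4.77  1.91  5.44] Ftool [ 5.07 -0.84 -5.44] T [ 0.187  0.869 -0.111] q6 -1.032
t 7.78 p [625.93  21.67  70.33] F [-0.3   0.74  1.3 ] Ftool [ 0.64  0.47 -1.3 ] T [0.054 0.14  0.027] q6 -1.027
t 8.15 p [625.77  21.68  70.57] F [ 0.57  0.29 -2.69] Ftool [-0.34  0.55  2.69] T [-0.03  -0.086  0.063] q6 -1.024
t 8.52 p [625.66  21.67  71.06] F [ 0.26 -0.06 -4.86] Ftool [-0.25  0.08  4.86] T [-0.113  0.01   0.057] q6 -1.024
```

```bash
python3 -m pendant '[{"rx":0,"ry":0,"rz":0,"x":0,"y":0,"z":0.085,"grip":1},{"rx":0,"ry":0,"rz":0.1,"x":0,"y":0,"z":0.085,"grip":1},{"rx":0,"ry":0,"rz":0.2,"x":0,"y":0,"z":0.085,"grip":1},{"rx":0,"ry":0,"rz":0.2,"x":0,"y":0,"z":0.085,"grip":1}]' >/dev/null
python3 s.py
python3 -m pendant '[{"rx":0,"ry":0,"rz":0.1,"x":0,"y":0,"z":0,"grip":1},{"rx":0,"ry":0,"rz":0.2,"x":0,"y":0,"z":0,"grip":1},{"rx":0,"ry":0,"rz":0.2,"x":0,"y":0,"z":0,"grip":1}]' >/dev/null
python3 s.py
```

```text
t 9.05 p [625.82  21.73  70.49] F [ 0.23  0.57 -3.56] Ftool [0.22 0.58 3.56] T [ 0.008  0.065 -0.066] q6 -0.827
t 9.5 p [625.8   21.73  70.49] F [-1.02  0.02 -4.21] Ftool [ 0.61 -0.81  4.21] T [ 0.021  0.124 -0.049] q6 -0.628
```

```bash
python3 -m pendant '[{"rx":0,"ry":0,"rz":0,"x":0,"y":0,"z":0.04,"grip":1},{"rx":0,"ry":0,"rz":0,"x":0,"y":0,"z":0.04,"grip":1}]' >/dev/null
python3 s.py
python3 -m pendant '[{"rx":0,"ry":0,"rz":0,"x":0,"y":0,"z":-0.04,"grip":1},{"rx":0,"ry":0,"rz":0,"x":0,"y":0,"z":-0.04,"grip":1}]' >/dev/null
python3 s.py
python3 -m pendant '[{"rx":0,"ry":0,"rz":0,"x":0,"y":0,"z":-0.06,"grip":1},{"rx":0,"ry":0,"rz":0,"x":0,"y":0,"z":-0.06,"grip":1}]' >/dev/null
python3 s.py
python3 -m pendant '[{"rx":0,"ry":0,"rz":0,"x":0,"y":0,"z":-0.06,"grip":1},{"rx":0,"ry":0,"rz":0,"x":0,"y":0,"z":-0.06,"grip":1}]' >/dev/null
python3 s.py
```

```text
t 9.87 p [625.92  21.72  70.38] F [-2.1   0.04  0.25] Ftool [ 1.25 -1.69 -0.25] T [-0.004  0.406  0.017] q6 -0.625
t 10.23 p [625.84  21.73  70.43] F [-0.97  0.72 -1.6 ] Ftool [ 1.15 -0.38  1.6 ] T [0.03  0.223 0.029] q6 -0.624
t 10.6 p [627.27  21.91  73.04] F [1.43 1.51 8.41] Ftool [ 0.38  2.06 -8.41] T [ 0.256 -0.312  0.016] q6 -0.624
t 10.97 p [626.76  21.75  72.93] F [2.13 1.05 7.13] Ftool [-0.39  2.36 -7.12] T [ 0.151 -0.345 -0.012] q6 -0.624
```

```bash
python3 - <<'E'
from h import *
s=state(); print(s['grip_width'],s['gripper_force'],toolrot().as_matrix().round(4).tolist(),s['joint_vel'].round(3),s['qpos'].round(4))
a,_=get_image('scene'); b,_=get_image('wrist'); a=cv2.resize(a[150:310,220:400],None,fx=3,fy=3); b=cv2.resize(b,(640,480))
cv2.imwrite('pics/j.png',np.hstack([cv2.resize(a,(400,355)),cv2.resize(b,(400,300)) if 0 else cv2.resize(b,(400,355))]))
E
```

```text
-5.056072418943484e-05 3.678451087034773 [[-0.5794, 0.815, 0.0025], [0.8151, 0.5794, 0.0001], [-0.0014, 0.0021, -1.0]] [-0.001 -0.001 -0.     0.001  0.001 -0.   ] [-6.0000e-03  7.6000e-02  1.6990e+00  1.0000e-04  1.3641e+00 -6.2400e-01]
```

View pics/j.png

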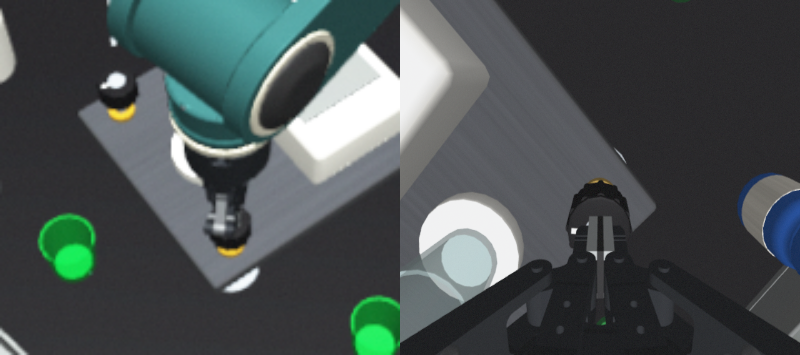

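```bash
python3 - <<'E'
from h import *
s=state(); K=get_calibration('wrist'); pr=lambda X:(lambda c:(c[:2]/c[2]*[K['fx'],K['fy']]+[K['cx'],K['cy']]).round(0))(np.array(K['R'])@np.array(X)+np.array(K['t']))
print(s['position'],'tcp px',pr(s['position']),'knobtop px',pr([.6265,.0212,.1035]))
b,P=cloud('wrist'); cv2.imwrite('pics/k.png',cv2.resize(b[200:440,200:440],(600,600)))
print((K['R'],K['t']), -np.array(K['R']).T@np.array(K['t']))
for r in range(230,420,12): print(r,[ (P[r,c]*1000).round(0).tolist() for c in (300,320,340)])
E
```

```text
[0.62674552 0.02174891 0.07292219] tcp px [320. 282.] knobtop px [319. 314.]
(array([[ 8.15667165e-01,  5.78521012e-01,  7.16766564e-04],
       [ 5.53579982e-01, -7.80861028e-01,  2.89491381e-01],
       [ 1.68036542e-01, -2.35731826e-01, -9.57180352e-01]]), array([-0.52393336, -0.33149363,  0.15332391])) [0.58509945 0.08039933 0.24309872]
230 [[609.0, 30.0, 50.0], [617.0, 36.0, 49.0], [625.0, 42.0, 49.0]]
242 [[612.0, 25.0, 49.0], [620.0, 32.0, 52.0], [629.0, 36.0, 48.0]]
254 [[610.0, 31.0, 84.0], [616.0, 37.0, 91.0], [624.0, 40.0, 81.0]]
266 [[611.0, 31.0, 98.0], [616.0, 36.0, 100.0], [623.0, 40.0, 97.0]]
278 [[613.0, 28.0, 100.0], [619.0, 33.0, 101.0], [625.0, 37.0, 101.0]]
290 [[616.0, 24.0, 101.0], [622.0, 29.0, 101.0], [628.0, 33.0, 101.0]]
302 [[618.0, 21.0, 103.0], [621.0, 29.0, 113.0], [631.0, 29.0, 100.0]]
314 [[618.0, 22.0, 115.0], [621.0, 29.0, 122.0], [626.0, 33.0, 123.0]]
326 [[616.0, 26.0, 131.0], [621.0, 30.0, 131.0], [626.0, 33.0, 130.0]]
338 [[616.0, 26.0, 137.0], [621.0, 29.0, 137.0], [626.0, 33.0, 138.0]]
350 [[616.0, 27.0, 146.0], [623.0, 26.0, 138.0], [625.0, 34.0, 146.0]]
362 [[616.0, 27.0, 151.0], [626.0, 23.0, 138.0], [625.0, 33.0, 151.0]]
374 [[617.0, 27.0, 156.0], [628.0, 20.0, 139.0], [624.0, 34.0, 157.0]]
386 [[614.0, 32.0, 167.0], [631.0, 16.0, 138.0], [621.0, 37.0, 167.0]]
398 [[615.0, 32.0, 171.0], [633.0, 13.0, 138.0], [622.0, 35.0, 169.0]]
410 [[616.0, 29.0, 171.0], [702.0, -84.0, 0.0], [624.0, 33.0, 169.0]]
```

View pics/k.png

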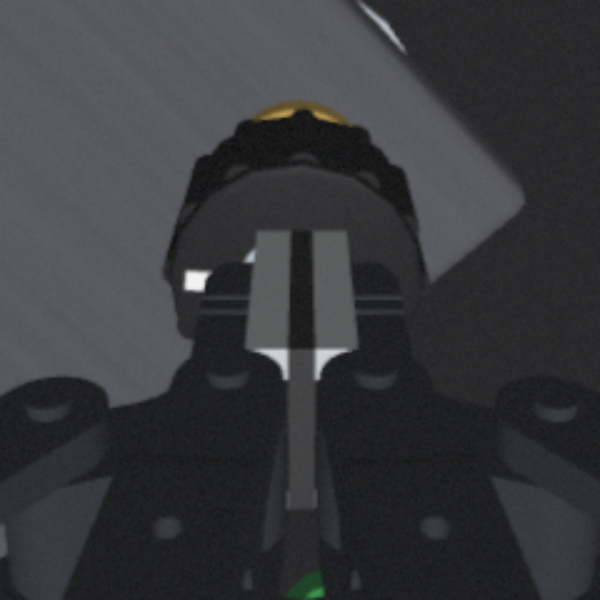

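The crop shows that the fingers slipped off and now sit shut on top of the knob. The knob's pointer is still at the left, as before, so the knob did turn with the tool. I'll lift off and check where the fingertips really are.

```bash
python3 -m pendant '[{"rx":0,"ry":0,"rz":0,"x":0,"y":0,"z":-4,"grip":1},{"rx":0,"ry":0,"rz":0,"x":0,"y":0,"z":-4.8,"grip":1},{"rx":0,"ry":0,"rz":0,"x":0,"y":0,"z":-4.8,"grip":1},{"rx":0,"ry":0,"rz":0,"x":0,"y":0,"z":-4.8,"grip":1}]'
cat > tip.py <<'E'
from h import *
s=state(); b,P=cloud('wrist'); M=toolrot().as_matrix()
Q=(P-s['position'])@M*1000   # tool frame mm
ok=(abs(Q[...,0])<14)&(abs(Q[...,1])<60)&(Q[...,2]<15)&(Q[...,2]>-60)
z=Q[ok]; print('grip',s['grip_width'],'tipmax',np.percentile(z[:,2],[50,90,99,100]).round(1), len(z))
print('x',np.percentile(z[:,0],[1,50,99]).round(1),'y',np.percentile(z[:,1],[1,50,99]).round(1))
E
python3 tip.py; python3 -c "
from h import *
print(knobs('top'),knobs('scene'))"
```

```text
time: 11.45
position: [0.6262, 0.0217, 0.1204]
ee_rot: [0.001, 0.459, 0.889, 0.0]
force: [-0.6, 0.8, -0.0]
grip_width: 0.0001
gripper_force: 0.0
grip 5.321123173510319e-05 tipmax [-47.2 -35.4 -30.8 -29. ] 2960
x [ 4.9  9.2 10.2] y [-13.4   0.1  13.2]
[[ 5.851e-01 -1.752e-01  2.070e-02  1.047e-01  3.180e+02]
 [ 5.806e-01  2.220e-02  6.600e-03  3.419e-01  1.000e+01]] [[ 5.870e-01 -1.733e-01  2.090e-02  1.037e-01  1.860e+02]
 [ 6.281e-01  2.230e-02  2.090e-02  1.007e-01  1.970e+02]]
```

```bash
python3 -m pendant '[{"rx":0,"ry":0,"rz":0,"x":0,"y":0,"z":0,"grip":-1},{"rx":0,"ry":0,"rz":0,"x":0,"y":0,"z":0,"grip":-1},{"rx":0,"ry":0,"rz":0,"x":0,"y":0,"z":0,"grip":-1},{"rx":0,"ry":0,"rz":0,"x":0,"y":0,"z":0,"grip":-1},{"rx":0,"ry":0,"rz":0,"x":0,"y":0,"z":2,"grip":-1},{"rx":0,"ry":0,"rz":0,"x":0,"y":0,"z":4,"grip":-1},{"rx":0,"ry":0,"rz":0,"x":0,"y":0,"z":4,"grip":-1}]' 30
python3 tip.py; python3 s.py
```

```text
time: 12.28
position: [0.6242, 0.0217, 0.0758]
ee_rot: [-0.002, 0.459, 0.889, -0.001]
force: [-0.6, 0.1, -1.2]
grip_width: 0.0833
gripper_force: 0.0
grip 0.08326869180604164 tipmax [-27.6 -25.8  -7.6  -2.3] 9771
x [-13.5   2.   13.5] y [-52.3   1.7  53.8]
t 12.53 p [626.13  21.72  80.64] F [ 0.03 -0.08  0.45] Ftool [-0.08 -0.02 -0.45] T [-0.008  0.001  0.003] q6 -0.624
```

```bash
python3 -m pendant '[{"rx":0,"ry":0,"rz":0,"x":0,"y":0,"z":1,"grip":-1},{"rx":0,"ry":0,"rz":0,"x":0,"y":0,"z":1.8,"grip":-1},{"rx":0,"ry":0,"rz":0,"x":0,"y":0,"z":1.8,"grip":-1}]'; python3 s.py
python3 -c "
from h import *
s=state();im,P=cloud('scene'); a=im[140:320,210:410]; cv2.imwrite('pics/l.png',cv2.resize(a,(800,600),interpolation=3)[:, :])"
```

```text
time: 12.78
position: [0.625, 0.0217, 0.0596]
ee_rot: [-0.001, 0.459, 0.889, -0.001]
force: [-0.5, 1.0, -1.0]
grip_width: 0.0853
gripper_force: 0.0
t 12.98 p [625.58  21.72  61.18] F [-0.11 -0.03  0.6 ] Ftool [ 0.04 -0.11 -0.6 ] T [ 0.012  0.012 -0.002] q6 -0.624
```

View pics/l.png

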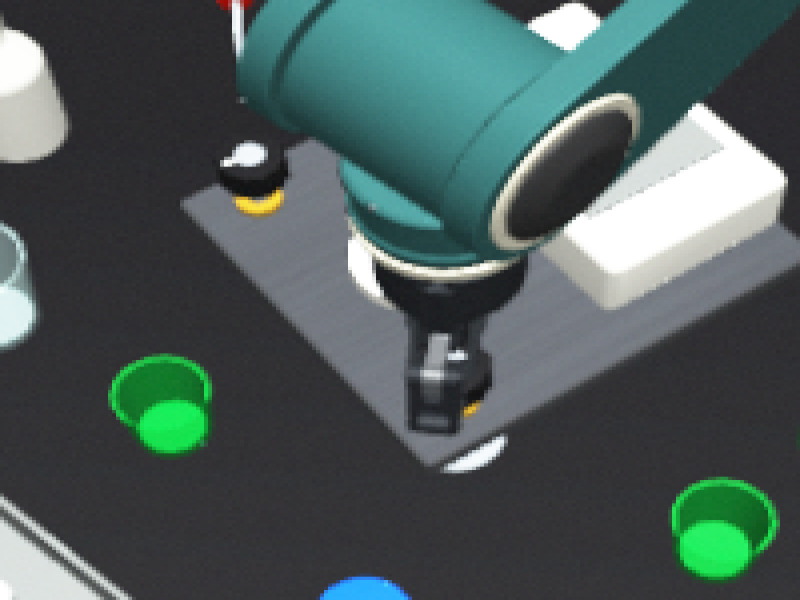

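```bash
python3 -m pendant '[{"rx":0,"ry":0,"rz":0,"x":0,"y":0,"z":0.5,"grip":-0.3},{"rx":0,"ry":0,"rz":0,"x":0,"y":0,"z":0.5,"grip":0},{"rx":0,"ry":0,"rz":0,"x":0,"y":0,"z":0.5,"grip":0},{"rx":0,"ry":0,"rz":0,"x":0,"y":0,"z":0.5,"grip":0.05},{"rx":0,"ry":0,"rz":0,"x":0,"y":0,"z":0.5,"grip":0.1},{"rx":0,"ry":0,"rz":0,"x":0,"y":0,"z":0.5,"grip":0.2},{"rx":0,"ry":0,"rz":0,"x":0,"y":0,"z":0.5,"grip":0.3},{"rx":0,"ry":0,"rz":0,"x":0,"y":0,"z":0.5,"grip":0.3}]'; python3 s.py
```

```text
time: 13.7
position: [0.6258, 0.0217, 0.0569]
ee_rot: [0.0, 0.459, 0.889, -0.0]
force: [-1.4, 0.1, 3.4]
grip_width: 0.0385
gripper_force: 30.0
t 13.9 p [625.86  21.68  56.89] F [-2.56 -0.6   4.27] Ftool [ 0.99 -2.43 -4.27] T [-0.156  0.425 -0.019] q6 -0.624
```

```bash
python3 -m pendant '[{"rx":0,"ry":0,"rz":0,"x":0,"y":-0.02,"z":-0.04,"grip":0.3},{"rx":0,"ry":0,"rz":0,"x":0,"y":-0.02,"z":-0.04,"grip":0.3}]'>/dev/null; python3 s.py
python3 -m pendant '[{"rx":0,"ry":0,"rz":0,"x":0,"y":0,"z":-0.04,"grip":0.3},{"rx":0,"ry":0,"rz":0,"x":0,"y":0,"z":-0.04,"grip":0.3}]'>/dev/null; python3 s.py
python3 -m pendant '[{"rx":0,"ry":0,"rz":0,"x":0,"y":0,"z":-0.04,"grip":0.3},{"rx":0,"ry":0,"rz":0,"x":0,"y":0,"z":-0.04,"grip":0.3}]'>/dev/null; python3 s.py
python3 -m pendant '[{"rx":0,"ry":0,"rz":0,"x":0,"y":0,"z":-0.04,"grip":0.3},{"rx":0,"ry":0,"rz":0,"x":0,"y":0,"z":-0.04,"grip":0.3}]'>/dev/null; python3 s.py
python3 -m pendant '[{"rx":0,"ry":0,"rz":0,"x":0,"y":0,"z":-0.04,"grip":0.3},{"rx":0,"ry":0,"rz":0,"x":0,"y":0,"z":-0.04,"grip":0.3}]'>/dev/null; python3 s.py
python3 -m pendant '[{"rx":0,"ry":0,"rz":0,"x":0,"y":0,"z":-0.04,"grip":0.3},{"rx":0,"ry":0,"rz":0,"x":0,"y":0,"z":-0.04,"grip":0.3}]'>/dev/null; python3 s.py
```

```text
t 14.27 p [625.74  21.67  56.94] F [ 1.19  0.35 -0.35] Ftool [-0.41  1.17  0.35] T [ 0.107 -0.183  0.008] q6 -0.624
t 14.63 p [625.58  21.65  57.09] F [ 2.7   0.8  -6.21] Ftool [-0.91  2.67  6.21] T [ 0.251 -0.592  0.015] q6 -0.624
t 15.0 p [625.48  21.59  57.59] F [ 2.09  0.9  -9.47] Ftool [-0.48  2.23  9.46] T [ 0.233 -0.536 -0.001] q6 -0.624
t 15.37 p [625.44  21.54  58.  ] F [  1.11  -0.32 -11.12] Ftool [-0.91  0.72 11.12] T [ 0.155 -0.351  0.004] q6 -0.624
t 15.73 p [625.39  21.54  58.38] F [ -0.52  -1.04 -13.89] Ftool [-0.55 -1.02 13.89] T [ 0.032 -0.127 -0.008] q6 -0.624
t 16.1 p [625.37  21.52  58.77] F [ -2.17  -1.67 -16.05] Ftool [-0.11 -2.73 16.05] T [-0.122  0.096  0.001] q6 -0.624
```

```bash
python3 -m pendant '[{"rx":0,"ry":0,"rz":0,"x":0,"y":0,"z":0.1,"grip":0.3},{"rx":0,"ry":0,"rz":0,"x":0,"y":0,"z":0.2,"grip":0.3},{"rx":0,"ry":0,"rz":0,"x":0,"y":0,"z":0.2,"grip":0.3}]'>/dev/null; python3 s.py
python3 -m pendant '[{"rx":0,"ry":0,"rz":0,"x":0,"y":0,"z":0,"grip":0.15},{"rx":0,"ry":0,"rz":0,"x":0,"y":0,"z":0,"grip":-1},{"rx":0,"ry":0,"rz":0,"x":0,"y":0,"z":0,"grip":-1},{"rx":0,"ry":0,"rz":0,"x":0,"y":0,"z":0,"grip":-1},{"rx":0,"ry":0,"rz":0,"x":0,"y":0,"z":0,"grip":-1},{"rx":0,"ry":0,"rz":0,"x":0,"y":0,"z":-4,"grip":-1},{"rx":0,"ry":0,"rz":0,"x":0,"y":0,"z":-8,"grip":-1},{"rx":0,"ry":0,"rz":0,"x":0,"y":0,"z":-12,"grip":-1},{"rx":0,"ry":0,"rz":0,"x":0,"y":0,"z":-12,"grip":-1},{"rx":0,"ry":0,"rz":0,"x":0,"y":0,"z":-12,"grip":-1}]'
python3 -c "
from h import *
print(knobs('scene'),knobs('top'),shift([.5852,-.1746,.175]))"
```

```text
t 16.55 p [625.8   21.62  57.47] F [-3.03 -0.91 -9.56] Ftool [ 1.02 -3.    9.55] T [-0.135  0.503  0.009] q6 -0.624
time: 17.38
position: [0.6269, 0.0216, 0.1804]
ee_rot: [0.002, 0.459, 0.889, 0.001]
force: [-0.5, -0.4, -0.5]
grip_width: 0.0854
gripper_force: 0.0
[[ 6.280e-01  2.270e-02  2.080e-02  1.004e-01  2.190e+02]
 [ 5.866e-01 -1.730e-01  2.110e-02  1.035e-01  1.890e+02]] [[ 5.846e-01 -1.746e-01  2.030e-02  1.047e-01  3.110e+02]
 [ 5.910e-01  1.750e-02  2.200e-03  2.972e-01  4.000e+00]] [-13.67 -14.63   0.07]
```

```bash
python3 -m pendant '[{"rx":0,"ry":0,"rz":-0.8,"x":-13.7,"y":-14.6,"z":0,"grip":-1},{"rx":0,"ry":0,"rz":-0.8,"x":-13.7,"y":-14.6,"z":0,"grip":-1},{"rx":0,"ry":0,"rz":-0.8,"x":-13.7,"y":-14.6,"z":0,"grip":-1},{"rx":0,"ry":0,"rz":-0.8,"x":-13.7,"y":-14.6,"z":0,"grip":-1},{"rx":0,"ry":0,"rz":-0.8,"x":-13.7,"y":-14.6,"z":0,"grip":-1},{"rx":0,"ry":0,"rz":-0.8,"x":-13.7,"y":-14.6,"z":0,"grip":-1},{"rx":0,"ry":0,"rz":-0.8,"x":-13.7,"y":-14.6,"z":0,"grip":-1},{"rx":0,"ry":0,"rz":-0.8,"x":-13.7,"y":-14.6,"z":0,"grip":-1},{"rx":0,"ry":0,"rz":-0.8,"x":-13.7,"y":-14.6,"z":3,"grip":-1},{"rx":0,"ry":0,"rz":-0.8,"x":-13.7,"y":-14.6,"z":5.7,"grip":-1},{"rx":0,"ry":0,"rz":-0.8,"x":-13.7,"y":-14.6,"z":5.7,"grip":-1},{"rx":0,"ry":0,"rz":-0.8,"x":-13.7,"y":-14.6,"z":5.7,"grip":-1}]'
python3 - <<'E'
from h import *
print(shift([.5852,-.1746,.057]))
im,P=cloud('wrist'); print(knobs('wrist')); cv2.imwrite('pics/w3.png',im); print(state()['position'],state()['qpos'].round(3))
for m in silhouettes('knob_r','wrist')[:2]: print(m['conf'],m['location'],cv2.boundingRect(m['mask'].astype(np.uint8)))
E
```

```text
time: 18.58
position: [0.5854, -0.174, 0.1188]
ee_rot: [-0.002, 0.077, 0.997, 0.0]
force: [0.1, -1.3, 0.6]
grip_width: 0.0851
gripper_force: 0.0
[-0.01 -0.07  6.18]
[[ 5.875e-01 -1.759e-01  2.120e-02  1.060e-01  4.930e+03]]
[ 0.58681799 -0.17465296  0.12200432] [-0.331  0.012  1.683  0.     1.444 -1.748]
0.57 [319.4, 266.3] (278, 219, 84, 90)
```

View pics/w3.png

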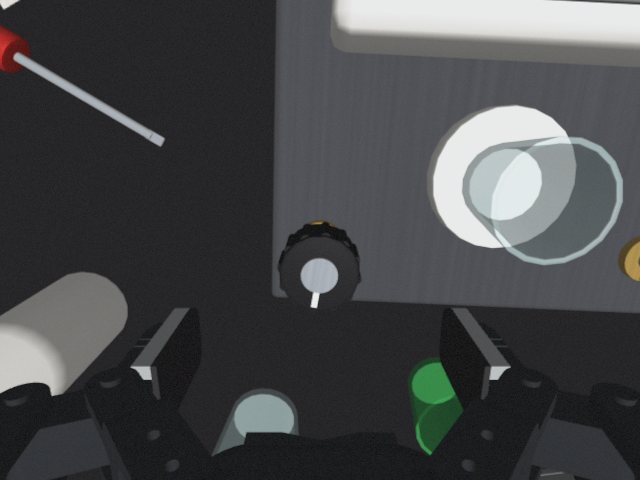

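```bash
python3 -m pendant '[{"rx":0,"ry":0,"rz":0,"x":0,"y":0,"z":3,"grip":-1},{"rx":0,"ry":0,"rz":0,"x":0,"y":0,"z":6,"grip":-1},{"rx":0,"ry":0,"rz":0,"x":0,"y":0,"z":6.4,"grip":-1},{"rx":0,"ry":0,"rz":0,"x":0,"y":0,"z":6.4,"grip":-1},{"rx":0,"ry":0,"rz":0,"x":0,"y":0,"z":6.4,"grip":-1},{"rx":0,"ry":0,"rz":0,"x":0,"y":0,"z":6.4,"grip":-1}]'>/dev/null; python3 s.py
python3 -c "
from h import *
print(shift([.5854,-.1749,.057]))"
```

```text
t 19.48 p [ 586.79 -174.89   57.86] F [-0.19 -0.31 -0.22] Ftool [ 0.14 -0.34  0.22] T [-0.012  0.014  0.03 ] q6 -1.749
[ 0.11 -0.03  0.03]
```

```bash
python3 -m pendant '[{"rx":0,"ry":0,"rz":0,"x":0.1,"y":-0.02,"z":0.05,"grip":-0.3},{"rx":0,"ry":0,"rz":0,"x":0.1,"y":-0.02,"z":0.05,"grip":0},{"rx":0,"ry":0,"rz":0,"x":0.1,"y":-0.02,"z":0.05,"grip":0},{"rx":0,"ry":0,"rz":0,"x":0.1,"y":-0.02,"z":0.05,"grip":0.05},{"rx":0,"ry":0,"rz":0,"x":0.1,"y":-0.02,"z":0.05,"grip":0.1},{"rx":0,"ry":0,"rz":0,"x":0.1,"y":-0.02,"z":0.05,"grip":0.2},{"rx":0,"ry":0,"rz":0,"x":0.1,"y":-0.02,"z":0.05,"grip":0.3},{"rx":0,"ry":0,"rz":0,"x":0.1,"y":-0.02,"z":0.05,"grip":0.3}]' 30; python3 s.py
```

```text
time: 20.15
position: [0.5851, -0.1746, 0.0557]
ee_rot: [0.0, 0.076, 0.997, 0.0]
force: [-0.2, 1.5, 1.4]
grip_width: 0.0385
gripper_force: 30.1
t 20.35 p [ 585.09 -174.63   55.64] F [0.24 1.37 1.41] Ftool [-0.03  1.39 -1.41] T [ 0.426 -0.01  -0.012] q6 -1.75
```

```bash
python3 -m pendant '[{"rx":0,"ry":0,"rz":0,"x":0,"y":0.03,"z":-0.04,"grip":0.3},{"rx":0,"ry":0,"rz":0,"x":0,"y":0.03,"z":-0.04,"grip":0.3}]'>/dev/null; python3 s.py
python3 -m pendant '[{"rx":0,"ry":0,"rz":0.1,"x":0,"y":0,"z":0.02,"grip":0.3},{"rx":0,"ry":0,"rz":0.2,"x":0,"y":0,"z":0.04,"grip":0.3},{"rx":0,"ry":0,"rz":0.2,"x":0,"y":0,"z":0.04,"grip":0.3}]' >/dev/null
python3 s.py
python3 -m pendant '[{"rx":0,"ry":0,"rz":0.1,"x":0,"y":0,"z":0.02,"grip":0.3},{"rx":0,"ry":0,"rz":0.2,"x":0,"y":0,"z":0.04,"grip":0.3},{"rx":0,"ry":0,"rz":0.2,"x":0,"y":0,"z":0.04,"grip":0.3}]' >/dev/null
python3 s.py
```

```text
t 20.72 p [ 585.03 -174.48   55.91] F [ 0.25  0.45 -0.11] Ftool [-0.18  0.48  0.11] T [ 0.064  0.014 -0.003] q6 -1.749
t 21.17 p [ 585.05 -174.34   55.52] F [ 0.48  1.11 -0.63] Ftool [-0.08  1.21  0.63] T [ 0.319 -0.122 -0.037] q6 -1.552
t 21.62 p [ 585.12 -174.24   55.15] F [ 1.13  2.92 -0.65] Ftool [0.55 3.08 0.65] T [ 0.669 -0.3   -0.028] q6 -1.353
```

```bash
python3 -m pendant '[{"rx":0,"ry":0,"rz":0.1,"x":0,"y":0.04,"z":0.02,"grip":0.3},{"rx":0,"ry":0,"rz":0.2,"x":0,"y":0.04,"z":0.04,"grip":0.3},{"rx":0,"ry":0,"rz":0.2,"x":0,"y":0.04,"z":0.04,"grip":0.3}]' >/dev/null
python3 s.py
python3 -m pendant '[{"rx":0,"ry":0,"rz":0.1,"x":0,"y":0,"z":0.02,"grip":0.3},{"rx":0,"ry":0,"rz":0.2,"x":0,"y":0,"z":0.04,"grip":0.3},{"rx":0,"ry":0,"rz":0.2,"x":0,"y":0,"z":0.04,"grip":0.3}]' >/dev/null
python3 s.py
```

```text
t 22.07 p [ 585.27 -174.05   54.77] F [ 0.85  2.7  -0.94] Ftool [1.21 2.55 0.94] T [ 0.552 -0.223 -0.015] q6 -1.153
t 22.52 p [ 585.36 -173.98   54.4 ] F [ 2.38  3.68 -1.13] Ftool [1.6  4.08 1.13] T [ 0.739 -0.482  0.026] q6 -0.953
```

```bash
python3 -m pendant '[{"rx":0,"ry":0,"rz":0.1,"x":0.02,"y":0.05,"z":0.04,"grip":0.3},{"rx":0,"ry":0,"rz":0.2,"x":0.02,"y":0.05,"z":0.06,"grip":0.3},{"rx":0,"ry":0,"rz":0.2,"x":0.02,"y":0.05,"z":0.06,"grip":0.3}]' >/dev/null
python3 s.py
python3 -m pendant '[{"rx":0,"ry":0,"rz":0.1,"x":0,"y":0.01,"z":0.02,"grip":0.3},{"rx":0,"ry":0,"rz":0.2,"x":0,"y":0.01,"z":0.04,"grip":0.3},{"rx":0,"ry":0,"rz":0.2,"x":0,"y":0.01,"z":0.04,"grip":0.3}]' >/dev/null
python3 s.py
```

```text
t 22.97 p [ 585.57 -173.8    53.9 ] F [0.95 0.75 0.28] Ftool [ 0.29  1.18 -0.28] T [ 0.213 -0.231 -0.017] q6 -0.752
t 23.42 p [ 585.74 -173.72   53.51] F [1.39 0.04 1.06] Ftool [-0.27  1.36 -1.06] T [ 0.089 -0.323 -0.016] q6 -0.552
```

```bash
python3 -m pendant '[{"rx":0,"ry":0,"rz":0.1,"x":0,"y":0.01,"z":0.02,"grip":0.3},{"rx":0,"ry":0,"rz":0.1,"x":0,"y":0.01,"z":0.02,"grip":0.3}]' >/dev/null
python3 s.py
python3 -m pendant '[{"rx":0,"ry":0,"rz":0.1,"x":0,"y":0.01,"z":0.02,"grip":0.3},{"rx":0,"ry":0,"rz":0.1,"x":0,"y":0.01,"z":0.02,"grip":0.3}]' >/dev/null
python3 s.py
```

```text
t 23.78 p [ 585.82 -173.66   53.29] F [ 1.81 -0.68  1.36] Ftool [-0.89  1.71 -1.36] T [-0.107 -0.339 -0.021] q6 -0.451
t 24.15 p [ 585.9  -173.63   53.06] F [ 1.53 -1.81  0.93] Ftool [-1.84  1.49 -0.93] T [-0.222 -0.325 -0.003] q6 -0.351
```

```bash
python3 -m pendant '[{"rx":0,"ry":0,"rz":0.1,"x":-0.02,"y":0.02,"z":0.01,"grip":0.3},{"rx":0,"ry":0,"rz":0.2,"x":-0.02,"y":0.02,"z":0.03,"grip":0.3},{"rx":0,"ry":0,"rz":0.2,"x":-0.02,"y":0.02,"z":0.03,"grip":0.3}]' >/dev/null
python3 s.py
python3 -m pendant '[{"rx":0,"ry":0,"rz":0.1,"x":-0.01,"y":0.01,"z":0.02,"grip":0.3},{"rx":0,"ry":0,"rz":0.2,"x":-0.01,"y":0.01,"z":0.04,"grip":0.3},{"rx":0,"ry":0,"rz":0.2,"x":-0.01,"y":0.01,"z":0.04,"grip":0.3}]' >/dev/null
python3 s.py
```

```text
t 24.6 p [ 586.14 -173.6    52.97] F [0.03 1.36 5.37] Ftool [ 1.35 -0.21 -5.37] T [ 0.248  0.012 -0.097] q6 -0.152
t 25.05 p [ 586.36 -173.57   52.94] F [-1.01  3.61  8.44] Ftool [ 2.99 -2.27 -8.44] T [ 0.541  0.191 -0.133] q6 0.048
```

```bash
python3 -m pendant '[{"rx":0,"ry":0,"rz":0.1,"x":0.02,"y":-0.02,"z":-0.08,"grip":0.3},{"rx":0,"ry":0,"rz":0.15,"x":0.02,"y":-0.02,"z":-0.08,"grip":0.3},{"rx":0,"ry":0,"rz":0.15,"x":0.02,"y":-0.02,"z":-0.08,"grip":0.3}]' >/dev/null; python3 s.py
python3 -m pendant '[{"rx":0,"ry":0,"rz":0,"x":0,"y":0,"z":-0.04,"grip":0.3},{"rx":0,"ry":0,"rz":0,"x":0,"y":0,"z":-0.04,"grip":0.3}]'>/dev/null; python3 s.py
python3 -m pendant '[{"rx":0,"ry":0,"rz":0,"x":0,"y":0,"z":-0.03,"grip":0.3},{"rx":0,"ry":0,"rz":0,"x":0,"y":0,"z":-0.03,"grip":0.3}]'>/dev/null; python3 s.py
python3 -m pendant '[{"rx":0,"ry":0,"rz":0,"x":0,"y":0,"z":-0.03,"grip":0.3},{"rx":0,"ry":0,"rz":0,"x":0,"y":0,"z":-0.03,"grip":0.3}]'>/dev/null; python3 s.py
python3 -m pendant '[{"rx":0,"ry":0,"rz":0,"x":0,"y":0,"z":-0.04,"grip":0.3},{"rx":0,"ry":0,"rz":0,"x":0,"y":0,"z":-0.04,"grip":0.3}]'>/dev/null; python3 s.py
```

```text
t 25.5 p [ 586.2  -173.45   53.02] F [4.2  0.91 0.24] Ftool [ 2.9   3.17 -0.24] T [ 0.135 -0.874 -0.027] q6 0.198
t 25.87 p [ 586.07 -173.47   53.07] F [ 5.98  0.96 -3.67] Ftool [3.85 4.68 3.67] T [ 0.115 -1.202  0.077] q6 0.2
t 26.23 p [ 586.01 -173.45   53.1 ] F [ 6.92  0.97 -6.32] Ftool [4.34 5.48 6.31] T [ 0.021 -1.386  0.086] q6 0.2
t 26.6 p [ 585.96 -173.43   53.25] F [ 6.54  0.41 -7.14] Ftool [3.66 5.44 7.13] T [-0.008 -1.515  0.073] q6 0.2
t 26.97 p [ 585.83 -173.42   53.46] F [ 6.51  0.5  -7.87] Ftool [3.72 5.37 7.86] T [-0.049 -1.48   0.039] q6 0.2
```

```bash
python3 -m pendant '[{"rx":0,"ry":0,"rz":0,"x":0.06,"y":0.08,"z":0.1,"grip":0.3},{"rx":0,"ry":0,"rz":0,"x":0.06,"y":0.08,"z":0.1,"grip":0.3},{"rx":0,"ry":0,"rz":0,"x":0.06,"y":0.08,"z":0.1,"grip":0.3}]' >/dev/null; python3 s.py
python3 -m pendant '[{"rx":0,"ry":0,"rz":0,"x":0,"y":0,"z":0.02,"grip":0.3},{"rx":0,"ry":0,"rz":0,"x":0,"y":0,"z":0.02,"grip":0.3}]' >/dev/null; python3 s.py
```

```text
t 27.42 p [ 586.38 -173.48   53.02] F [-5.29 -0.64 -2.29] Ftool [-3.23 -4.24  2.3 ] T [-0.096  0.714  0.075] q6 0.202
t 27.78 p [ 586.43 -173.49   53.01] F [-6.1  -0.14 -1.43] Ftool [-3.21 -5.19  1.44] T [-0.071  0.944  0.079] q6 0.203
```

Overshot laterally. I'll go halfway back and repeat the lift probe.

```bash
python3 -m pendant '[{"rx":0,"ry":0,"rz":0,"x":-0.03,"y":-0.04,"z":0.02,"grip":0.3},{"rx":0,"ry":0,"rz":0,"x":-0.03,"y":-0.04,"z":0.02,"grip":0.3}]' >/dev/null; python3 s.py
python3 -m pendant '[{"rx":0,"ry":0,"rz":0,"x":0,"y":0,"z":-0.05,"grip":0.3},{"rx":0,"ry":0,"rz":0,"x":0,"y":0,"z":-0.05,"grip":0.3}]'>/dev/null; python3 s.py
python3 -m pendant '[{"rx":0,"ry":0,"rz":0,"x":0,"y":0,"z":-0.03,"grip":0.3},{"rx":0,"ry":0,"rz":0,"x":0,"y":0,"z":-0.03,"grip":0.3}]'>/dev/null; python3 s.py
python3 -m pendant '[{"rx":0,"ry":0,"rz":0,"x":0,"y":0,"z":-0.03,"grip":0.3},{"rx":0,"ry":0,"rz":0,"x":0,"y":0,"z":-0.03,"grip":0.3}]'>/dev/null; python3 s.py
python3 -m pendant '[{"rx":0,"ry":0,"rz":0,"x":0,"y":0,"z":-0.04,"grip":0.3},{"rx":0,"ry":0,"rz":0,"x":0,"y":0,"z":-0.04,"grip":0.3}]'>/dev/null; python3 s.py
```

```text
t 28.15 p [ 586.38 -173.51   53.03] F [-4.3   0.57 -1.11] Ftool [-1.69 -4.    1.12] T [0.04  0.668 0.082] q6 0.203
t 28.52 p [ 586.33 -173.44   53.14] F [-3.    0.09 -7.34] Ftool [-1.44 -2.63  7.34] T [-0.068  0.402  0.097] q6 0.203
t 28.88 p [ 586.34 -173.37   53.56] F [ -4.09   1.6  -10.1 ] Ftool [-0.7  -4.33 10.11] T [0.154 0.399 0.062] q6 0.203
t 29.25 p [ 586.33 -173.31   53.86] F [ -4.26   2.86 -12.5 ] Ftool [ 0.3  -5.11 12.5 ] T [0.422 0.435 0.046] q6 0.203Traceback (most recent call last):
  File "s.py", line 3, in <module>
    for i in range(4): get_image('top'); S.append(state())
                       ~~~~~~~~~^^^^^^^
ValueError: 200 camera calls are used up
```

```bash
sed -i "s/^for i.*/for i in range(1): S.append(state())/" s.py
python3 -m pendant '[{"rx":0,"ry":0,"rz":0,"x":0,"y":-0.03,"z":0.12,"grip":0.3},{"rx":0,"ry":0,"rz":0,"x":0,"y":-0.03,"z":0.15,"grip":0.3},{"rx":0,"ry":0,"rz":0,"x":0,"y":-0.03,"z":0.15,"grip":0.3},{"rx":0,"ry":0,"rz":0,"x":0,"y":-0.03,"z":0.15,"grip":0.3}]' >/dev/null; python3 s.py
python3 -m pendant '[{"rx":0,"ry":0,"rz":-0.08,"x":0,"y":0,"z":0,"grip":0.3},{"rx":0,"ry":0,"rz":-0.08,"x":0,"y":0,"z":0,"grip":0.3},{"rx":0,"ry":0,"rz":-0.08,"x":0,"y":0,"z":0,"grip":0.3}]' >/dev/null; python3 s.py
```

```text
t 29.8 p [ 586.39 -173.44   53.34] F [-4.15  1.98 -8.86] Ftool [-0.4  -4.58  8.86] T [0.18  0.422 0.068] q6 0.203
t 30.05 p [ 586.34 -173.46   53.31] F [-4.33  1.43 -7.66] Ftool [-0.62 -4.52  7.66] T [0.108 0.626 0.053] q6 0.125
```

```bash
for i in 1; do :; done
python3 -m pendant '[{"rx":0,"ry":0,"rz":0,"x":0,"y":-0.02,"z":0.02,"grip":0.3},{"rx":0,"ry":0,"rz":0,"x":0,"y":-0.02,"z":0.02,"grip":0.3},{"rx":0,"ry":0,"rz":0,"x":0,"y":-0.02,"z":0.02,"grip":0.3}]' >/dev/null; python3 s.py
python3 -m pendant '[{"rx":0,"ry":0,"rz":0,"x":0,"y":-0.02,"z":0.02,"grip":0.3},{"rx":0,"ry":0,"rz":0,"x":0,"y":-0.02,"z":0.02,"grip":0.3},{"rx":0,"ry":0,"rz":0,"x":0,"y":-0.02,"z":0.02,"grip":0.3}]' >/dev/null; python3 s.py
python3 -m pendant '[{"rx":0,"ry":0,"rz":0,"x":0,"y":-0.02,"z":0.02,"grip":0.3},{"rx":0,"ry":0,"rz":0,"x":0,"y":-0.02,"z":0.02,"grip":0.3},{"rx":0,"ry":0,"rz":0,"x":0,"y":-0.02,"z":0.02,"grip":0.3}]' >/dev/null; python3 s.py
python3 -m pendant '[{"rx":0,"ry":0,"rz":0,"x":0,"y":0,"z":0.02,"grip":0.3},{"rx":0,"ry":0,"rz":0,"x":0,"y":0,"z":0.02,"grip":0.3},{"rx":0,"ry":0,"rz":0,"x":0,"y":0,"z":0.02,"grip":0.3}]' >/dev/null; python3 s.py
```

```text
t 30.3 p [ 586.29 -173.47   53.18] F [-2.82 -0.9  -5.72] Ftool [-2.04 -2.15  5.72] T [-0.015  0.491 -0.059] q6 0.124
t 30.55 p [ 586.25 -173.42   53.05] F [-1.17 -1.94 -3.94] Ftool [-2.26 -0.21  3.94] T [-0.332  0.156 -0.082] q6 0.123
t 30.8 p [ 586.21 -173.39   53.04] F [ 1.36 -2.97 -0.74] Ftool [-2.08  2.52  0.74] T [-0.599 -0.198 -0.056] q6 0.123
t 31.05 p [ 586.21 -173.4    52.98] F [ 0.79 -4.46  5.65] Ftool [-3.67  2.67 -5.65] T [-0.672 -0.222 -0.035] q6 0.123
```

```bash

python3 -m pendant '[{"rx":0,"ry":0,"rz":0,"x":-0.03,"y":0.03,"z":-0.04,"grip":0.3},{"rx":0,"ry":0,"rz":0,"x":-0.03,"y":0.03,"z":-0.04,"grip":0.3},{"rx":0,"ry":0,"rz":0,"x":-0.03,"y":0.03,"z":-0.04,"grip":0.3}]' >/dev/null; python3 s.py
python3 -m pendant '[{"rx":0,"ry":0,"rz":0,"x":0,"y":0,"z":0,"grip":0.15},{"rx":0,"ry":0,"rz":0,"x":0,"y":0,"z":0,"grip":-1},{"rx":0,"ry":0,"rz":0,"x":0,"y":0,"z":0,"grip":-1},{"rx":0,"ry":0,"rz":0,"x":0,"y":0,"z":0,"grip":-1},{"rx":0,"ry":0,"rz":0,"x":0,"y":0,"z":0,"grip":-1},{"rx":0,"ry":0,"rz":0,"x":0,"y":0,"z":-4,"grip":-1},{"rx":0,"ry":0,"rz":0,"x":0,"y":0,"z":-8,"grip":-1},{"rx":0,"ry":0,"rz":0,"x":0,"y":0,"z":-12,"grip":-1},{"rx":0,"ry":0,"rz":0,"x":0,"y":0,"z":-12,"grip":-1},{"rx":0,"ry":0,"rz":0,"x":0,"y":0,"z":-12,"grip":-1},{"rx":0,"ry":0,"rz":0,"x":0,"y":0,"z":-12,"grip":-1},{"rx":0,"ry":0,"rz":0,"x":0,"y":0,"z":-12,"grip":-1}]'
python3 -c "
from h import *
print(shift([.6257,.0217,.175]))"
```

```text
t 31.3 p [ 586.18 -173.48   53.01] F [ 1.24 -1.29  5.01] Ftool [-0.62  1.68 -5.01] T [-0.309 -0.395 -0.031] q6 0.122
time: 32.3
position: [0.5854, -0.1733, 0.1711]
ee_rot: [-0.001, 0.848, 0.531, -0.001]
force: [-0.0, 0.6, 0.1]
grip_width: 0.0854
gripper_force: 0.0
[19.3  -4.89 -0.39]
```

```bash

python3 -m pendant '[{"rx":0,"ry":0,"rz":0,"x":19.4,"y":-4.9,"z":-0.4,"grip":-1},{"rx":0,"ry":0,"rz":0,"x":19.4,"y":-4.9,"z":-0.4,"grip":-1},{"rx":0,"ry":0,"rz":0,"x":19.4,"y":-4.9,"z":-0.4,"grip":-1},{"rx":0,"ry":0,"rz":0,"x":19.4,"y":-4.9,"z":-0.4,"grip":-1},{"rx":0,"ry":0,"rz":0,"x":19.4,"y":-4.9,"z":-0.4,"grip":-1},{"rx":0,"ry":0,"rz":0,"x":19.4,"y":-4.9,"z":-0.4,"grip":-1},{"rx":0,"ry":0,"rz":0,"x":19.4,"y":-4.9,"z":-0.4,"grip":-1},{"rx":0,"ry":0,"rz":0,"x":19.4,"y":-4.9,"z":3,"grip":-1},{"rx":0,"ry":0,"rz":0,"x":19.4,"y":-4.9,"z":5.5,"grip":-1},{"rx":0,"ry":0,"rz":0,"x":19.4,"y":-4.9,"z":5.5,"grip":-1},{"rx":0,"ry":0,"rz":0,"x":19.4,"y":-4.9,"z":5.5,"grip":-1},{"rx":0,"ry":0,"rz":0,"x":19.4,"y":-4.9,"z":5.5,"grip":-1},{"rx":0,"ry":0,"rz":0,"x":19.4,"y":-4.9,"z":5.5,"grip":-1}]'
python3 -c "
from h import *
print(shift([.626,.022,.057]))"
```

```text
time: 33.38
position: [0.6272, 0.0219, 0.1196]
ee_rot: [0.001, 0.848, 0.53, 0.001]
force: [0.3, 0.8, -0.2]
grip_width: 0.0854
gripper_force: 0.0
[-0.05 -0.13  6.26]
```

```bash

python3 -m pendant '[{"rx":0,"ry":0,"rz":0,"x":-0.05,"y":-0.1,"z":3,"grip":-1},{"rx":0,"ry":0,"rz":0,"x":-0.05,"y":-0.1,"z":6,"grip":-1},{"rx":0,"ry":0,"rz":0,"x":-0.05,"y":-0.1,"z":6.2,"grip":-1},{"rx":0,"ry":0,"rz":0,"x":-0.05,"y":-0.1,"z":6.2,"grip":-1},{"rx":0,"ry":0,"rz":0,"x":-0.05,"y":-0.1,"z":6.2,"grip":-1}]' | head -2
python3 -m pendant '[{"rx":0,"ry":0,"rz":0,"x":0,"y":0,"z":0,"grip":-0.3},{"rx":0,"ry":0,"rz":0,"x":0,"y":0,"z":0,"grip":0},{"rx":0,"ry":0,"rz":0,"x":0,"y":0,"z":0,"grip":0},{"rx":0,"ry":0,"rz":0,"x":0,"y":0,"z":0,"grip":0.05},{"rx":0,"ry":0,"rz":0,"x":0,"y":0,"z":0,"grip":0.1},{"rx":0,"ry":0,"rz":0,"x":0,"y":0,"z":0,"grip":0.2},{"rx":0,"ry":0,"rz":0,"x":0,"y":0,"z":0,"grip":0.3},{"rx":0,"ry":0,"rz":0,"x":0,"y":0,"z":0,"grip":0.3},{"rx":0,"ry":0,"rz":0,"x":0,"y":0,"z":0,"grip":0.3}]' 30; python3 s.py
```

```text
time: 33.8
position: [0.6263, 0.0223, 0.058]
time: 34.55
position: [0.6261, 0.0222, 0.0567]
ee_rot: [0.001, 0.848, 0.531, 0.001]
force: [2.9, -1.8, 7.0]
grip_width: 0.0388
gripper_force: 29.4
t 34.55 p [626.14  22.22  56.73] F [ 2.95 -1.81  6.96] Ftool [-0.34  3.46 -6.95] T [-0.245 -0.423 -0.004] q6 0.447
```

Now probe the load on L: null the forces first, then lift in 0.2 mm steps.

```bash

python3 -m pendant '[{"rx":0,"ry":0,"rz":0,"x":0,"y":0.03,"z":-0.05,"grip":0.3},{"rx":0,"ry":0,"rz":0,"x":0,"y":0.03,"z":-0.05,"grip":0.3},{"rx":0,"ry":0,"rz":0,"x":0,"y":0.03,"z":-0.05,"grip":0.3},{"rx":0,"ry":0,"rz":0,"x":0,"y":0.03,"z":-0.05,"grip":0.3}]' >/dev/null; python3 s.py
python3 -m pendant '[{"rx":0,"ry":0,"rz":0,"x":0,"y":0,"z":-0.02,"grip":0.3},{"rx":0,"ry":0,"rz":0,"x":0,"y":0,"z":-0.02,"grip":0.3},{"rx":0,"ry":0,"rz":0,"x":0,"y":0,"z":-0.02,"grip":0.3}]' >/dev/null; python3 s.py
python3 -m pendant '[{"rx":0,"ry":0,"rz":0,"x":0,"y":0,"z":-0.02,"grip":0.3},{"rx":0,"ry":0,"rz":0,"x":0,"y":0,"z":-0.02,"grip":0.3},{"rx":0,"ry":0,"rz":0,"x":0,"y":0,"z":-0.02,"grip":0.3}]' >/dev/null; python3 s.py
python3 -m pendant '[{"rx":0,"ry":0,"rz":0,"x":0,"y":0,"z":-0.02,"grip":0.3},{"rx":0,"ry":0,"rz":0,"x":0,"y":0,"z":-0.02,"grip":0.3},{"rx":0,"ry":0,"rz":0,"x":0,"y":0,"z":-0.02,"grip":0.3}]' >/dev/null; python3 s.py
python3 -m pendant '[{"rx":0,"ry":0,"rz":0,"x":0,"y":0,"z":-0.03,"grip":0.3},{"rx":0,"ry":0,"rz":0,"x":0,"y":0,"z":-0.03,"grip":0.3},{"rx":0,"ry":0,"rz":0,"x":0,"y":0,"z":-0.03,"grip":0.3}]' >/dev/null; python3 s.py
python3 -m pendant '[{"rx":0,"ry":0,"rz":0,"x":0,"y":0,"z":-0.03,"grip":0.3},{"rx":0,"ry":0,"rz":0,"x":0,"y":0,"z":-0.03,"grip":0.3},{"rx":0,"ry":0,"rz":0,"x":0,"y":0,"z":-0.03,"grip":0.3}]' >/dev/null; python3 s.py
```

```text
t 34.88 p [626.1   22.21  56.76] F [ 2.06 -0.14  5.21] Ftool [ 0.78  1.92 -5.21] T [-0.182 -0.529 -0.016] q6 0.447
t 35.13 p [626.04  22.22  56.77] F [ 4.65 -0.85  6.14] Ftool [ 1.27  4.56 -6.14] T [-0.241 -0.771  0.038] q6 0.447
t 35.38 p [625.97  22.23  56.73] F [ 5.75 -2.2   3.6 ] Ftool [ 0.53  6.14 -3.6 ] T [-0.275 -1.027  0.02 ] q6 0.447
t 35.63 p [625.96  22.22  56.76] F [ 6.25 -1.52  3.08] Ftool [ 1.36  6.29 -3.08] T [-0.292 -1.1    0.036] q6 0.447
t 35.88 p [625.87  22.21  56.82] F [ 7.21 -1.54  0.44] Ftool [ 1.76  7.16 -0.43] T [-0.241 -1.312  0.075] q6 0.447
t 36.13 p [625.82  22.21  56.85] F [ 7.19 -0.93 -1.88] Ftool [2.3  6.87 1.88] T [-0.271 -1.431 -0.015] q6 0.447
```

```bash

python3 -m pendant '[{"rx":0,"ry":0,"rz":0,"x":0.02,"y":0.07,"z":-0.03,"grip":0.3},{"rx":0,"ry":0,"rz":0,"x":0.02,"y":0.07,"z":-0.03,"grip":0.3},{"rx":0,"ry":0,"rz":0,"x":0.02,"y":0.07,"z":-0.03,"grip":0.3}]' >/dev/null; python3 s.py
python3 -m pendant '[{"rx":0,"ry":0,"rz":0,"x":0,"y":0,"z":-0.02,"grip":0.3},{"rx":0,"ry":0,"rz":0,"x":0,"y":0,"z":-0.02,"grip":0.3},{"rx":0,"ry":0,"rz":0,"x":0,"y":0,"z":-0.02,"grip":0.3}]' >/dev/null; python3 s.py
python3 -m pendant '[{"rx":0,"ry":0,"rz":0,"x":0,"y":0,"z":-0.03,"grip":0.3},{"rx":0,"ry":0,"rz":0,"x":0,"y":0,"z":-0.03,"grip":0.3},{"rx":0,"ry":0,"rz":0,"x":0,"y":0,"z":-0.03,"grip":0.3}]' >/dev/null; python3 s.py
python3 -m pendant '[{"rx":0,"ry":0,"rz":0,"x":0,"y":0,"z":-0.03,"grip":0.3},{"rx":0,"ry":0,"rz":0,"x":0,"y":0,"z":-0.03,"grip":0.3},{"rx":0,"ry":0,"rz":0,"x":0,"y":0,"z":-0.03,"grip":0.3}]' >/dev/null; python3 s.py
python3 -m pendant '[{"rx":0,"ry":0,"rz":0,"x":0,"y":0,"z":-0.03,"grip":0.3},{"rx":0,"ry":0,"rz":0,"x":0,"y":0,"z":-0.03,"grip":0.3},{"rx":0,"ry":0,"rz":0,"x":0,"y":0,"z":-0.03,"grip":0.3}]' >/dev/null; python3 s.py
```

```text
t 36.38 p [625.98  22.14  56.89] F [ 3.31 -1.11 -4.61] Ftool [0.44 3.47 4.6 ] T [-0.165 -0.788  0.01 ] q6 0.447
t 36.63 p [625.94  22.05  57.29] F [ 1.89 -1.55 -7.17] Ftool [-0.57  2.39  7.17] T [-0.381 -0.486  0.001] q6 0.447
t 36.88 p [625.9   22.    57.63] F [  0.02  -2.05 -10.41] Ftool [-1.83  0.92 10.42] T [-0.51  -0.226  0.042] q6 0.447
t 37.13 p [625.92  21.95  57.98] F [ -1.94  -5.51 -13.61] Ftool [-5.8   0.67 13.62] T [-0.803  0.054  0.052] q6 0.447
t 37.38 p [625.87  21.94  58.19] F [ -1.95  -4.92 -14.17] Ftool [-5.27  0.41 14.17] T [-0.875  0.125  0.052] q6 0.447
```

```bash

python3 -m pendant '[{"rx":0,"ry":0,"rz":0,"x":-0.04,"y":0,"z":0.08,"grip":0.3},{"rx":0,"ry":0,"rz":0,"x":-0.04,"y":0,"z":0.14,"grip":0.3},{"rx":0,"ry":0,"rz":0,"x":-0.04,"y":0,"z":0.17,"grip":0.3},{"rx":0,"ry":0,"rz":0,"x":-0.04,"y":0,"z":0.17,"grip":0.3},{"rx":0,"ry":0,"rz":0,"x":-0.04,"y":0,"z":0.17,"grip":0.3}]' >/dev/null; python3 s.py
python3 -m pendant '[{"rx":0,"ry":0,"rz":0,"x":-0.02,"y":-0.02,"z":0.02,"grip":0.3},{"rx":0,"ry":0,"rz":0,"x":-0.02,"y":-0.02,"z":0.02,"grip":0.3},{"rx":0,"ry":0,"rz":0,"x":-0.02,"y":-0.02,"z":0.02,"grip":0.3}]' >/dev/null; python3 s.py
```

```text
t 37.8 p [626.21  22.02  57.3 ] F [-2.7   0.34 -7.78] Ftool [-0.88 -2.57  7.78] T [0.053 0.461 0.045] q6 0.446
t 38.05 p [626.17  21.94  57.19] F [-1.2   2.63 -7.16] Ftool [ 1.84 -2.23  7.16] T [ 0.458  0.145 -0.024] q6 0.446
```

```bash

python3 -m pendant '[{"rx":0,"ry":0,"rz":0,"x":0.01,"y":-0.02,"z":0.04,"grip":0.3},{"rx":0,"ry":0,"rz":0,"x":0.01,"y":-0.02,"z":0.06,"grip":0.3},{"rx":0,"ry":0,"rz":0,"x":0.01,"y":-0.02,"z":0.06,"grip":0.3},{"rx":0,"ry":0,"rz":0,"x":0.01,"y":-0.02,"z":0.06,"grip":0.3}]' >/dev/null; python3 s.py
python3 -m pendant '[{"rx":0,"ry":0,"rz":0,"x":0,"y":0,"z":0,"grip":0.2},{"rx":0,"ry":0,"rz":0,"x":0,"y":0,"z":0,"grip":-0.5},{"rx":0,"ry":0,"rz":0,"x":0,"y":0,"z":0,"grip":-1},{"rx":0,"ry":0,"rz":0,"x":0,"y":0,"z":0,"grip":-1},{"rx":0,"ry":0,"rz":0,"x":0,"y":0,"z":0,"grip":-1},{"rx":0,"ry":0,"rz":0,"x":0,"y":0,"z":-4,"grip":-1},{"rx":0,"ry":0,"rz":0,"x":0,"y":0,"z":-8,"grip":-1},{"rx":0,"ry":0,"rz":0,"x":0,"y":0,"z":-12,"grip":-1},{"rx":0,"ry":0,"rz":0,"x":0,"y":0,"z":-14,"grip":-1},{"rx":0,"ry":0,"rz":0,"x":0,"y":0,"z":-14,"grip":-1},{"rx":0,"ry":0,"rz":0,"x":0,"y":0,"z":-14,"grip":-1},{"rx":0,"ry":0,"rz":0,"x":0,"y":0,"z":-14,"grip":-1}]'
python3 s.py && python3 -c "from cell import sign_off; print(sign_off())"
```

```text
t 38.38 p [626.2   22.02  56.81] F [ 0.67  3.65 -1.73] Ftool [ 3.57 -0.99  1.73] T [ 0.604 -0.041 -0.014] q6 0.446
time: 39.38
position: [0.6255, 0.0218, 0.1953]
ee_rot: [-0.0, 0.848, 0.531, -0.0]
force: [-0.3, -0.2, -0.9]
grip_width: 0.0851
gripper_force: 0.0
t 39.38 p [625.53  21.8  195.31] F [-0.28 -0.17 -0.9 ] Ftool [-0.28 -0.17  0.9 ] T [-0.027  0.003  0.014] q6 0.446
the job is handed in; nothing more can be done
None
```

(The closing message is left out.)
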